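# Put the soap bar back in the caddy's soap pocket

## Task

Pick up the green soap bar and seat it in the empty rectangular pocket at the low end of the white caddy, long side along long side, so that it lies flat on the pocket floor, square with the walls, and let go. Leave the grey pumice stone and the wooden nail brush where they lie.

Things in the scene. Friction and masses are not known exactly. Their poses are not given: they have to be found in the camera images.
- soap: Green soap bar, a rigid block with rounded edges and a paler green rectangle on top, 52 mm (its x) by 82 mm (its y) by 32 mm high, about 0.13 kg, lying loose on the ledge. Origin at the centre of its underside, z up.
- soap_pocket (a point): Centre of the grey floor of the open pocket in the low end of the white caddy, fixed to the ledge. Pocket 72 (x) by 102 mm (y) inside, 14 mm deep, walls 8 mm thick; floor 8 mm, rim 22 mm above the ledge. z up, y along the pocket's long side towards the caddy's shut flip-top bin, which starts 59 mm away, is 92 mm wide and 70 mm high. The seated soap stands 18 mm above the rim.
- pumice: Grey pumice stone with dark pores, a loose block 50 mm (x) by 86 mm (y) by 30 mm high, to be left alone. Origin at the centre of its underside, z up.
- nail_brush: Wooden nail brush lying bristles down, a loose block 42 mm (x) by 90 mm (y) by 34 mm high, brown on top with a pale bristle block beneath, to be left alone. Origin at the centre of its underside, z up.
There are look-alikes about, which are no part of the job. What is meant by the soap is not orange, purple or yellow, and is the smaller of those in its own colour.

How it is judged:
At the end, for the whole second after the job is handed in: The soap bar rests still in the soap pocket, right side up: its underside's centre within 16 mm sideways of the pocket floor's centre and within 4 mm of its height, tilted less than 0.1 rad (6 degrees), its long side within 0.21 rad (12 degrees) of the pocket's long side (either way round) (horizontal distance between soap and soap_pocket below 0.016 m and z of soap in the frame of soap_pocket between -0.004 and 0.004 m and angle between the y axis of soap and the y axis of soap_pocket, either way round below 0.21 rad and angle between soap's own z axis and vertical below 0.1 rad and linear speed of soap below 0.02 m/s); the robot touches nothing.
It fails at once if the pumice stone is moved more than 25 mm (distance of pumice from where it was at the start of the episode above 0.025 m).
It fails at once if the nail brush is moved more than 25 mm (distance of nail_brush from where it was at the start of the episode above 0.025 m).
It also fails if it takes over 35 s, if anything falls off the work surface, if the arm or the gripper's body presses on something with over 40 N, if the wrist force passes 120 N, or if a joint passes its speed limit or range.

## Robot

A 6-joint arm with a two-finger parallel gripper is mounted at the origin on the work surface. World frame = base frame: x ahead of the robot, y to its left, z up, the work surface at z = 0. Lengths are in m, angles in rad, forces in N, time in s.
With the tool pointing down it reaches from about 0.35 to 0.975 m from the base axis. Payload 4.9 kg.
Tool frame: the origin (TCP) lies midway between the tips of the shut fingers; the grasp point (between the pads) lies manip.tcp_to_grasp behind it (manip.tcp_to_grasp is the distance from the TCP to the grasp point, in m); z points along the fingers, y is the line along which they close (so a half turn about z gives the same grasp; the last joint's range is limited). The gripper opens to 85 mm and grips with 20 to 120 N. Pads are 22 mm wide; open, the fingers measure 114 mm over their backs; the gripper's body (76 mm by 85 mm) begins 54 mm behind the grasp point. The pads swing forward as they close: fully open they stand 13 mm farther back than shut.
Start: joints at [1.226, 0.053, 1.613, -0, 1.476, -0.119], TCP at [0.14, 0.609, 0.198] pointing down, gripper open.
Joint ranges: [-3.01, 3.01], [-1.01, 2.22], [0.06, 2.58], [-1.02, 4.17], [0.09, 2.62], [-3.14, 3.14]. Speed limits (rad/s): [2.57, 2.57, 3.14, 3.14, 3.14, 3.14].

## Interface

Orientations are given as a unit quaternion [w, x, y, z].
In Python, from plant import manip, grab_frame, calibration, job_done gives the robot as it stands.
- The arm moves only by the tool send_rows, never from a script. Its argument "rows" is a list of rows, each an object of numbers: "x", "y", "z": the shift along the tool's x, y, z normalised to -1 to 1, where 1 is 15 cm; "wx", "wy", "wz": the turn, a rotation vector about the tool's x, y, z normalised to -1 to 1, where 1 is pi/4 rad; "hand": the opening, from -1 (shut) to 1 (fully open). In form: [{"x": .., "y": .., "z": .., "wx": .., "wy": .., "wz": .., "hand": ..}, ...]. A call has exactly 10 rows; each row shifts and turns the commanded pose from where the row before left it, along the tool's axes as they then stand; what a row does not reach is not made up. A row lasts 1/12 s, in which the tool goes at most 41.7 mm and 7.16 degrees, less where a joint would pass 70% of its speed; a pose out of reach is approached as far as the arm can. A call with a number of a shift or a turn outside -1 to 1 is refused whole. A call with a gripper value outside its range is refused whole. The fingers move at their own pace and stop on an object; the grip force is fixed at half the most. Time passes only in rows, so rows that do not move let the fingers close, or fill a call up. It gives the time, the measured TCP pose, the force, the opening and the grip force at its end, in the units of the state.
- manip.state(): the state, without advancing time (a new reading comes with each control period).
- grab_frame(name): name is "scene" or "top"; returns the picture (420x560x3 uint8, blue, green, red); there is no depth.
- calibration(name): a dict with "camera_matrix" (3x3 intrinsics, pixels), "R" (3x3) and "t" (3): a world point X has camera coordinates R X + t. Camera axes: x right, y down, z forward; pixel columns grow to the right and rows downward; lengths in m; the calibration is good to about 2 mm. A picture is of the moment at which its call begins. calibration takes no time and is no camera call.
- job_done(): hands the job in; it is judged then, once.
The state is a dict: "time": time; "joint_pos": joint angles; "joint_vel": joint speeds; "joint_efforts": joint torques, N m; "tool_pos": TCP position; "tool_rot": TCP orientation; "contact_force": force on the tool from outside, world axes, zero at the start; "ft_torque": the same for the moment, N m; "gripper_width": opening from 0.0 (shut) to 1.0 (fully open); "grasp_force": force on a finger pad.
Only numpy, scipy, OpenCV 4.12 (cv2) and the standard library are available. Lean on these libraries where they do the work, as an engineer would, in place of code of your own. Each camera call takes 0.05 s, during which the arm holds its last target. There are 200 camera calls.

## Working session

There is one attempt and no reset: what is moved stays moved. The work goes in short steps, Python scripts to look and compute and a tool call to move; the robot and the scene stay as the last step left them, time stands still between calls to the robot, and variables do not carry over. Pictures are saved under pics/ and viewed, at most 10 in all, crops included, and the job is handed in when it is done.

Besides the shell and the picture viewer there is one more tool, called after "Call:" as name(argument=value, ...) on one line, values as JSON. send_rows: Moves the arm, as the interface text tells. Scaled input: -1 to 1 covers 15 cm each way for a shift and pi/4 rad each way for a turn. Its arguments: {"type":"object","properties":{"rows":{"type":"array","items":{"type":"object","properties":{"x":{"type":"number","minimum":-1,"maximum":1},"y":{"type":"number","minimum":-1,"maximum":1},"z":{"type":"number","minimum":-1,"maximum":1},"wx":{"type":"number","minimum":-1,"maximum":1},"wy":{"type":"number","minimum":-1,"maximum":1},"wz":{"type":"number","minimum":-1,"maximum":1},"hand":{"type":"number"}}}}},"required":["rows"]}

```bash
mkdir -p pics; python3 - <<'E'
from plant import manip, grab_frame, calibration
import cv2
for n in("top","scene"):
    cv2.imwrite(f"pics/{n}0.png",grab_frame(n)); c=calibration(n); print(n,c)
print(manip.state(),manip.tcp_to_grasp)
E
```

```text
top {'camera_matrix': array([[478.68425359,   0.        , 283.08990852],
       [  0.        , 478.68425359, 205.65577337],
       [  0.        ,   0.        ,   1.        ]]), 'R': array([[ 2.70260803e-02, -9.99634466e-01, -7.24998410e-04],
       [-9.96020306e-01, -2.68667346e-02, -8.49807537e-02],
       [ 8.49302120e-02,  3.01880981e-03, -9.96382329e-01]]), 't': array([-0.13896692,  0.58925627,  0.88908423])}
scene {'camera_matrix': array([[435.85174663,   0.        , 277.56700377],
       [  0.        , 435.85174663, 206.20114818],
       [  0.        ,   0.        ,   1.        ]]), 'R': array([[-0.77194469,  0.63550253, -0.01542505],
       [ 0.46691156,  0.55035678, -0.69217123],
       [-0.43138729, -0.54152004, -0.72156847]]), 't': array([ 0.5462165 , -0.20317758,  1.08087859])}
{'time': 0.1, 'joint_pos': array([ 1.22599014e+00,  5.32846322e-02,  1.61417094e+00,  5.28432983e-06,
        1.47601826e+00, -1.18991013e-01]), 'joint_vel': array([-0.00106813, -0.00195261, -0.00413222, -0.00100635, -0.00010012,
        0.00117061]), 'joint_efforts': array([ 5.32454635e-05, -3.94903886e+01, -3.71364176e+01, -1.24622406e-04,
        3.95283263e-03, -5.74138539e-06]), 'tool_pos': array([0.13971401, 0.60853115, 0.19708137]), 'tool_rot': array([-2.18731231e-04,  1.12668050e-01,  9.93632239e-01, -9.14806761e-04]), 'contact_force': array([-0.20021384,  0.12639842,  1.22792302]), 'ft_torque': array([-0.04751189,  0.04318697,  0.02564971]), 'grasp_force': 0.0, 'gripper_width': 1.0032323758092934} 0.0187
```

View pics/top0.png

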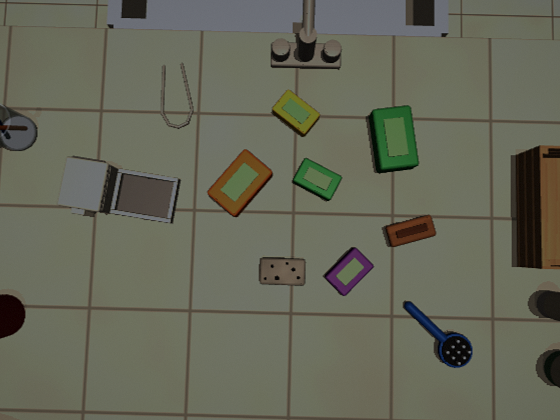

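View pics/scene0.png

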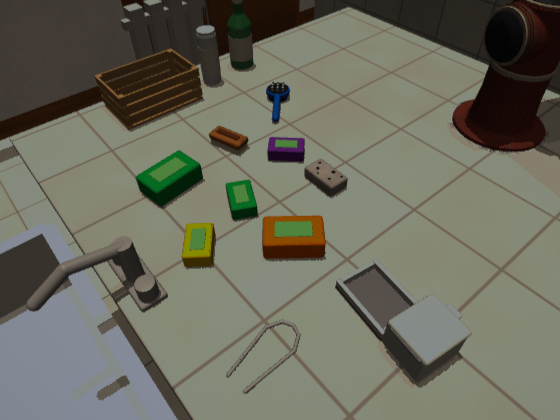

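The top view shows the small green soap at about (317,179) and the caddy pocket at about (146,195), with the bin to its left. The pumice is at (282,271) and the orange bar is near the soap. Next I'll enlarge the soap and the pocket.

```bash
python3 - <<'E'
import cv2,numpy as np
i=cv2.imread("pics/top0.png"); i=cv2.convertScaleAbs(i,alpha=1.6)
a=cv2.resize(i[150:210,285:350],None,fx=6,fy=6,interpolation=cv2.INTER_CUBIC)
b=cv2.resize(i[160:230,105:185],None,fx=5,fy=5,interpolation=cv2.INTER_CUBIC)
c=np.zeros((360,800,3),np.uint8); c[:360,:390]=a; c[:350,400:800]=b
cv2.imwrite("pics/crop.png",c)
E
```

```text
(no output)
```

View pics/crop.png

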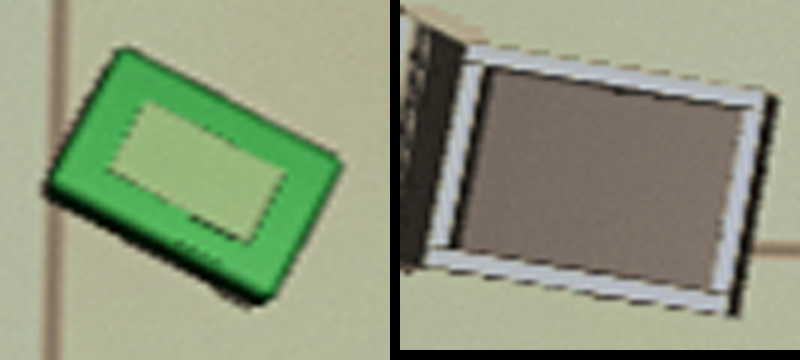

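The crop shows the paler rectangle's corners at (148,101), (287,175), (250,243) and (108,170). The pocket rim's inner corners are at about (483,65), (746,107), (712,293) and (452,249).

```bash
cat >h.py <<'E'
import numpy as np
from plant import calibration
def unproj(name,px,z):
    c=calibration(name);K,R,t=c["camera_matrix"],c["R"],c["t"]
    o=-R.T@t; d=np.c_[np.array(px,float),np.ones(len(px))]@np.linalg.inv(K).T@R
    return o+d*((z-o[2])/d[:,2])[:,None]
def rect(P):
    P=P[:,:2]; u=P[1]-P[0]+P[2]-P[3]; v=P[3]-P[0]+P[2]-P[1]
    print("c",P.mean(0).round(4),"len",np.linalg.norm(u)/2,np.linalg.norm(v)/2,"ang long",np.degrees(np.arctan2(*u[::-1])),"short",np.degrees(np.arctan2(*v[::-1])))
E
python3 - <<'E'
from h import *
from plant import manip
from scipy.spatial.transform import Rotation as Ro
f=lambda L,sc,ox,oy,cx=0:[((x-cx)/sc+ox-.5+.5/sc,y/sc+oy-.5+.5/sc) for x,y in L]
S=f([(148,101),(287,175),(250,243),(108,170)],6,285,150)
rect(unproj("top",S,.032))
rect(unproj("top",f([(125,46),(343,160),(268,300),(47,185)],6,285,150),.027))
B=f([(483,65),(746,107),(712,293),(452,249)],5,105,160,400)
rect(unproj("top",B,.022))
C=f([(468,43),(768,93),(728,312),(425,264)],5,105,160,400)
rect(unproj("top",C,.022))
for n,p in (("pumice",(282,271)),("orange",(240,183)),("yellow",(296,113)),("purple",(349,271))): print(n,unproj("top",[p],.03))
print(Ro.from_quat(manip.state()["tool_rot"],scalar_first=True).as_matrix().round(3))
E
```

```text
c [ 0.6463 -0.1873] len 0.0502884966388613 0.025165204237066967 ang long -116.35087739581348 short 152.15135763387858
c [ 0.6469 -0.1869] len 0.07895151978090933 0.0512334040578819 ang long -116.28118379449577 short 152.74534924016692
c [0.6059 0.144 ] len 0.10220555236582553 0.07222765826490035 ang long -97.80315297790652 short 173.01148530254827
c [0.6062 0.1444] len 0.11779746909276459 0.08606551679615368 ang long -97.70001460996495 short 172.29493446848286
pumice [[ 0.46923833 -0.12430627  0.03      ]]
orange [[ 0.63350055 -0.03970741  0.03      ]]
yellow [[ 0.77255074 -0.14309227  0.03      ]]
purple [[ 0.47264207 -0.25003193  0.03      ]]
[[-0.975  0.224 -0.001]
 [ 0.224  0.975 -0.002]
 [ 0.    -0.002 -1.   ]]
```

Call:
send_rows(rows=[{"x":-0.18,"y":-0.177,"hand":1},{"x":-0.18,"y":-0.177,"hand":1},{"x":-0.18,"y":-0.177,"hand":1},{"x":-0.18,"y":-0.177,"hand":1},{"x":-0.18,"y":-0.177,"hand":1},{"x":-0.18,"y":-0.177,"hand":1},{"x":-0.18,"y":-0.177,"hand":1},{"x":-0.18,"y":-0.177,"hand":1},{"x":-0.18,"y":-0.177,"hand":1},{"x":-0.18,"y":-0.177,"hand":1}])

```text
invalid input at $.rows[0]: expected keys x, y, z, wx, wy, wz, hand
```

Call:
send_rows(rows=[{"x":-0.18,"y":-0.177,"hand":1},{"x":-0.18,"y":-0.177,"hand":1},{"x":-0.18,"y":-0.177,"hand":1},{"x":-0.18,"y":-0.177,"hand":1},{"x":-0.18,"y":-0.177,"hand":1},{"x":-0.18,"y":-0.177,"hand":1},{"x":-0.18,"y":-0.177,"hand":1},{"x":-0.18,"y":-0.177,"hand":1},{"x":-0.18,"y":-0.177,"hand":1},{"x":-0.18,"y":-0.177,"hand":1}])

```text
invalid input at $.rows[0]: expected keys x, y, z, wx, wy, wz, hand
```

Call:
send_rows(rows=[{"wz":0.15,"hand":1},{"wz":0.15,"hand":1},{"wz":0.15,"hand":1},{"wz":0.15,"hand":1},{"wz":0.15,"hand":1},{"wz":0.15,"hand":1},{"wz":0.15,"hand":1},{"wz":0.15,"hand":1},{"wz":0.15,"hand":1},{"wz":0.15,"hand":1}])

```text
invalid input at $.rows[0]: expected keys x, y, z, wx, wy, wz, hand
```

```bash
cat >>h.py <<'E'
def go(x,y,z,yaw):
    "units still needed, in present tool frame; yaw = wanted angle of tool y, deg"
    from plant import manip
    from scipy.spatial.transform import Rotation as Ro
    s=manip.state(); R=Ro.from_quat(s["tool_rot"],scalar_first=True).as_matrix()
    print("t",s["time"],"pos",s["tool_pos"].round(4),"yaw",np.degrees(np.arctan2(R[1,1],R[0,1])).round(2),"z",R[:,2].round(4),"w",s["gripper_width"],"F",s["contact_force"].round(1),s["grasp_force"])
    a=np.radians(yaw); Rw=np.c_[[-np.sin(a)*-1*-1*-1,np.cos(a)*-1,0],[np.cos(a),np.sin(a),0],[0,0,-1]]
    Rw[:,0]=np.cross(Rw[:,1],Rw[:,2])
    print("shift",(R.T@(np.array([x,y,z])-s["tool_pos"])/.15).round(3),"turn",(Ro.from_matrix(R.T@Rw).as_rotvec()/(np.pi/4)).round(3))
E
python3 -c "
from h import *
go(.6466,-.187,.10,-26.8)"
```

```text
t 0.1 pos [0.1397 0.6085 0.1971] yaw 77.06 z [-6.0e-04 -1.8e-03 -1.0e+00] w 1.0032323758092934 F [-0.2  0.1  1.2] 0.0
shift [-4.481 -4.411  0.654] turn [-2.000e-03  2.000e-03  2.308e+00]
```

All keys are required in each row, so I'm resending with them filled in.

Call:
send_rows(rows=[{"x":-0.18,"y":-0.177,"z":0,"wx":0,"wy":0,"wz":0,"hand":1},{"x":-0.18,"y":-0.177,"z":0,"wx":0,"wy":0,"wz":0,"hand":1},{"x":-0.18,"y":-0.177,"z":0,"wx":0,"wy":0,"wz":0,"hand":1},{"x":-0.18,"y":-0.177,"z":0,"wx":0,"wy":0,"wz":0,"hand":1},{"x":-0.18,"y":-0.177,"z":0,"wx":0,"wy":0,"wz":0,"hand":1},{"x":-0.18,"y":-0.177,"z":0,"wx":0,"wy":0,"wz":0,"hand":1},{"x":-0.18,"y":-0.177,"z":0,"wx":0,"wy":0,"wz":0,"hand":1},{"x":-0.18,"y":-0.177,"z":0,"wx":0,"wy":0,"wz":0,"hand":1},{"x":-0.18,"y":-0.177,"z":0,"wx":0,"wy":0,"wz":0,"hand":1},{"x":-0.18,"y":-0.177,"z":0,"wx":0,"wy":0,"wz":0,"hand":1}])

```text
time: 0.93
tool_pos: [0.3439, 0.2882, 0.1978]
tool_rot: [-0.0, 0.112, 0.994, -0.0]
contact_force: [0.1, 0.4, 0.6]
gripper_width: 0.999
grasp_force: 0.0
```

Call:
send_rows(rows=[{"x":-0.18,"y":-0.177,"z":0,"wx":0,"wy":0,"wz":0,"hand":1},{"x":-0.18,"y":-0.177,"z":0,"wx":0,"wy":0,"wz":0,"hand":1},{"x":-0.18,"y":-0.177,"z":0,"wx":0,"wy":0,"wz":0,"hand":1},{"x":-0.18,"y":-0.177,"z":0,"wx":0,"wy":0,"wz":0,"hand":1},{"x":-0.18,"y":-0.177,"z":0,"wx":0,"wy":0,"wz":0,"hand":1},{"x":-0.18,"y":-0.177,"z":0,"wx":0,"wy":0,"wz":0,"hand":1},{"x":-0.18,"y":-0.177,"z":0,"wx":0,"wy":0,"wz":0,"hand":1},{"x":-0.18,"y":-0.177,"z":0,"wx":0,"wy":0,"wz":0,"hand":1},{"x":-0.18,"y":-0.177,"z":0,"wx":0,"wy":0,"wz":0,"hand":1},{"x":-0.18,"y":-0.177,"z":0,"wx":0,"wy":0,"wz":0,"hand":1}])

```text
time: 1.77
tool_pos: [0.5477, -0.0311, 0.1976]
tool_rot: [-0.0, 0.113, 0.994, 0.0]
contact_force: [1.1, 1.0, 0.6]
gripper_width: 1.001
grasp_force: 0.0
```

Call:
send_rows(rows=[{"x":0,"y":0,"z":0,"wx":0,"wy":0,"wz":0.15,"hand":1},{"x":0,"y":0,"z":0,"wx":0,"wy":0,"wz":0.15,"hand":1},{"x":0,"y":0,"z":0,"wx":0,"wy":0,"wz":0.15,"hand":1},{"x":0,"y":0,"z":0,"wx":0,"wy":0,"wz":0.15,"hand":1},{"x":0,"y":0,"z":0,"wx":0,"wy":0,"wz":0.15,"hand":1},{"x":0,"y":0,"z":0,"wx":0,"wy":0,"wz":0.15,"hand":1},{"x":0,"y":0,"z":0,"wx":0,"wy":0,"wz":0.15,"hand":1},{"x":0,"y":0,"z":0,"wx":0,"wy":0,"wz":0.15,"hand":1},{"x":0,"y":0,"z":0,"wx":0,"wy":0,"wz":0.15,"hand":1},{"x":0,"y":0,"z":0,"wx":0,"wy":0,"wz":0.15,"hand":1}])

```text
time: 2.6
tool_pos: [0.5469, -0.0292, 0.1975]
tool_rot: [-0.0, 0.648, 0.762, -0.0]
contact_force: [-0.0, -0.1, 0.1]
gripper_width: 0.999
grasp_force: 0.0
```

```bash
python3 -c "
from h import *
go(.6466,-.187,.10,-26.8)"
```

```text
t 2.6 pos [ 0.5469 -0.0292  0.1975] yaw 9.23 z [-1.1e-03  2.0e-04 -1.0e+00] w 0.9991433604019965 F [-0.  -0.1  0.1] 0.0
shift [-1.145  0.488  0.649] turn [-0.001 -0.     0.801]
```

Call:
send_rows(rows=[{"x":-0.229,"y":0.098,"z":0.1,"wx":0,"wy":0,"wz":0,"hand":1},{"x":-0.229,"y":0.098,"z":0.1,"wx":0,"wy":0,"wz":0,"hand":1},{"x":-0.229,"y":0.098,"z":0.1,"wx":0,"wy":0,"wz":0,"hand":1},{"x":-0.229,"y":0.098,"z":0.1,"wx":0,"wy":0,"wz":0,"hand":1},{"x":-0.229,"y":0.098,"z":0.1,"wx":0,"wy":0,"wz":0,"hand":1},{"x":0,"y":0,"z":0,"wx":0,"wy":0,"wz":0.158,"hand":1},{"x":0,"y":0,"z":0,"wx":0,"wy":0,"wz":0.158,"hand":1},{"x":0,"y":0,"z":0,"wx":0,"wy":0,"wz":0.158,"hand":1},{"x":0,"y":0,"z":0,"wx":0,"wy":0,"wz":0.158,"hand":1},{"x":0,"y":0,"z":0,"wx":0,"wy":0,"wz":0.158,"hand":1}])

```text
time: 3.43
tool_pos: [0.6479, -0.1865, 0.1222]
tool_rot: [-0.001, 0.85, 0.527, -0.0]
contact_force: [-0.3, 0.3, 0.5]
gripper_width: 1.001
grasp_force: 0.0
```

```bash
python3 -c "
from h import *
go(.6466,-.187,.013,-26.8)"
```

```text
t 3.4333 pos [ 0.6479 -0.1865  0.1222] yaw -26.35 z [-1.5e-03  6.0e-04 -1.0e+00] w 1.0009522350583708 F [-0.3  0.3  0.5] 0.0
shift [-0.007 -0.005  0.728] turn [-0.002  0.     0.01 ]
```

Call:
send_rows(rows=[{"x":-0.007,"y":-0.005,"z":0.1,"wx":0,"wy":0,"wz":0.01,"hand":1},{"x":0,"y":0,"z":0.1,"wx":0,"wy":0,"wz":0,"hand":1},{"x":0,"y":0,"z":0.1,"wx":0,"wy":0,"wz":0,"hand":1},{"x":0,"y":0,"z":0.1,"wx":0,"wy":0,"wz":0,"hand":1},{"x":0,"y":0,"z":0.09,"wx":0,"wy":0,"wz":0,"hand":1},{"x":0,"y":0,"z":0.08,"wx":0,"wy":0,"wz":0,"hand":1},{"x":0,"y":0,"z":0.07,"wx":0,"wy":0,"wz":0,"hand":1},{"x":0,"y":0,"z":0.05,"wx":0,"wy":0,"wz":0,"hand":1},{"x":0,"y":0,"z":0.04,"wx":0,"wy":0,"wz":0,"hand":1},{"x":0,"y":0,"z":0,"wx":0,"wy":0,"wz":0,"hand":1}])

```text
time: 4.27
tool_pos: [0.6464, -0.1868, 0.0121]
tool_rot: [-0.001, 0.85, 0.527, -0.001]
contact_force: [-0.3, 0.6, -0.4]
gripper_width: 0.998
grasp_force: 0.0
```

```bash
python3 - <<'E'
from h import *
go(.6466,-.187,.013,-26.8)
import cv2; from plant import grab_frame
a=cv2.convertScaleAbs(grab_frame("scene")[110:270,150:330],alpha=1.6)
cv2.imwrite("pics/g.png",cv2.resize(a,None,fx=3,fy=3))
E
```

```text
t 4.2667 pos [ 0.6464 -0.1868  0.0121] yaw -26.43 z [-2.e-03  8.e-04 -1.e+00] w 0.997548877751576 F [-0.3  0.6 -0.4] 0.0
shift [-0.001  0.002 -0.006] turn [-0.003  0.     0.008]
```

View pics/g.png

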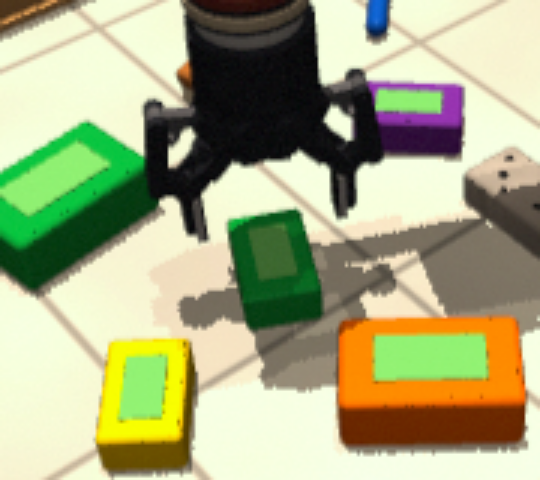

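The gripper straddles the soap, with fingertips at about (200,235) and (343,210) in the crop. They look somewhat behind the soap's centre at (272,250), so I'll check that in numbers.

```bash
python3 - <<'E'
from h import *
import cv2
c=calibration("scene"); 
a=np.radians(-26.4); y=np.array([np.cos(a),np.sin(a),0])
T=np.array([.6464,-.1868,.0121])
P=[T,T+[0,0,.013],T+[0,0,.013]+.0425*y,T+[0,0,.013]-.0425*y,[.6466,-.187,.032]]
p=cv2.projectPoints(np.array(P),cv2.Rodrigues(c["R"])[0],c["t"],c["camera_matrix"],None)[0][:,0]
print((p-[150,110])*3)
print(unproj("scene",[(272/3+150,250/3+110)],.032))
E
```

```text
[[277.93480413 270.26040604]
 [276.52820347 256.7725659 ]
 [214.19505098 267.51930685]
 [337.99568577 246.17507351]
 [275.35392093 249.47301821]]
[[ 0.64862266 -0.18805532  0.032     ]]
```

The soap fix agrees between both cameras to 2 mm, but the fingertips appear about 10 px higher than predicted. The top view should tell a height error from a sideways one.

```bash
python3 - <<'E'
from h import *
import cv2; from plant import grab_frame
a=cv2.convertScaleAbs(grab_frame("top")[120:240,255:395],alpha=2)
b=cv2.convertScaleAbs(grab_frame("scene")[140:210,195:285],alpha=2.5)
c=np.zeros((480,800,3),np.uint8); 
c[:360,:420]=cv2.resize(a,None,fx=3,fy=3,interpolation=cv2.INTER_CUBIC);c[:280,430:790]=cv2.resize(b,None,fx=4,fy=4,interpolation=cv2.INTER_CUBIC)
cv2.imwrite("pics/t1.png",c)
c=calibration("top")
for z in(.025,.0545): 
  p=cv2.projectPoints(np.array([.6464,-.1868,z]),cv2.Rodrigues(c["R"])[0],c["t"],c["camera_matrix"],None)[0]; print((p-[255,120])*3)
E
```

```text
[[[186.23282725 176.1723061 ]]]
[[[189.56907935 169.45224388]]]
```

View pics/t1.png

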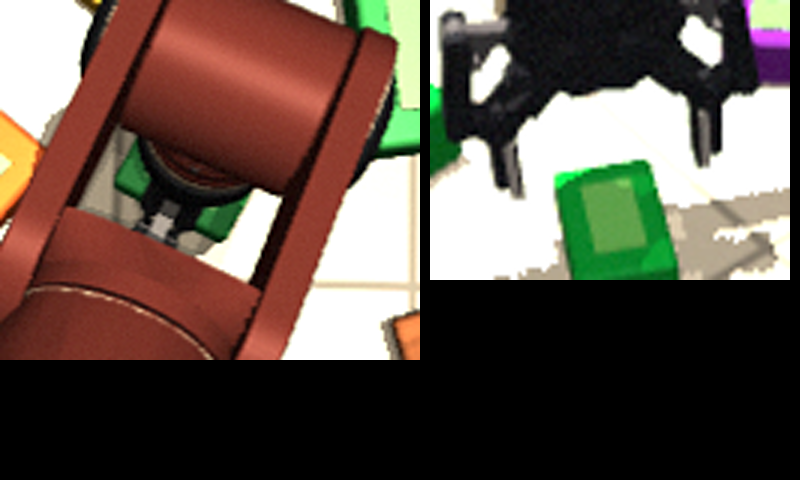

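The fingers are centred sideways on the soap. They look high, but the stated geometry puts them at soap height. Closing is safe either way, and the opening reading will show which is right.

Call:
send_rows(rows=[{"x":0,"y":0,"z":0,"wx":0,"wy":0,"wz":0,"hand":-1},{"x":0,"y":0,"z":0,"wx":0,"wy":0,"wz":0,"hand":-1},{"x":0,"y":0,"z":0,"wx":0,"wy":0,"wz":0,"hand":-1},{"x":0,"y":0,"z":0,"wx":0,"wy":0,"wz":0,"hand":-1},{"x":0,"y":0,"z":0,"wx":0,"wy":0,"wz":0,"hand":-1},{"x":0,"y":0,"z":0,"wx":0,"wy":0,"wz":0,"hand":-1},{"x":0,"y":0,"z":0,"wx":0,"wy":0,"wz":0,"hand":-1},{"x":0,"y":0,"z":0,"wx":0,"wy":0,"wz":0,"hand":-1},{"x":0,"y":0,"z":0,"wx":0,"wy":0,"wz":0,"hand":-1},{"x":0,"y":0,"z":0,"wx":0,"wy":0,"wz":0,"hand":-1}])

```text
time: 5.25
tool_pos: [0.6472, -0.187, 0.0137]
tool_rot: [-0.0, 0.85, 0.527, -0.0]
contact_force: [-0.4, -0.2, 0.3]
gripper_width: 0.0
grasp_force: 0.0
```

```bash
python3 - <<'E'
from h import *
go(.6466,-.187,.013,-26.8)
import cv2; from plant import grab_frame
b=cv2.convertScaleAbs(grab_frame("scene")[130:230,190:290],alpha=2.5)
cv2.imwrite("pics/g2.png",cv2.resize(b,None,fx=5,fy=5,interpolation=cv2.INTER_CUBIC))
E
```

```text
t 5.25 pos [ 0.6472 -0.187   0.0137] yaw -26.43 z [-1.e-04  0.e+00 -1.e+00] w 0.0001507570500797582 F [-0.4 -0.2  0.3] 0.0
shift [-0.001 -0.004  0.004] turn [-0.     0.     0.008]
```

View pics/g2.png

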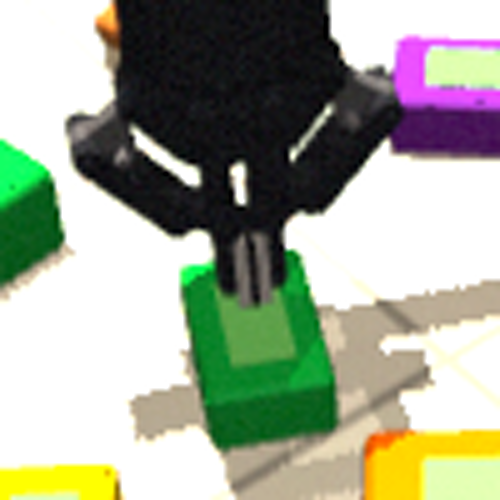

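It shut completely above the soap: the tips are at about (255,305) in the crop, over the pale patch. So the tips really are higher than the reported TCP. I'll solve for the true tip height.

```bash
python3 - <<'E'
from h import *
import cv2
c=calibration("scene")
d=np.array([np.cos(np.radians(63.5)),np.sin(np.radians(63.5)),0])
for off in(0,.011):
  for z in(.0137,.03,.04,.05,.06):
    P=np.array([.6472,-.187,0])+off*d; P[2]=z
    p=cv2.projectPoints(P,cv2.Rodrigues(c["R"])[0],c["t"],c["camera_matrix"],None)[0][0,0]; print(off,z,((p-[190,130])*5+2).round(0))
from plant import manip; print(manip.state()["joint_pos"], [a for a in dir(manip) if a[0]!='_'])
E
```

```text
0 0.0137 [263. 350.]
0 0.03 [260. 322.]
0 0.04 [258. 304.]
0 0.05 [256. 286.]
0 0.06 [254. 268.]
0.011 0.0137 [268. 369.]
0.011 0.03 [265. 341.]
0.011 0.04 [263. 323.]
0.011 0.05 [261. 305.]
0.011 0.06 [259. 287.]
[-3.91734123e-01  3.31109530e-01  1.61939579e+00  1.70986215e-06
  1.19112960e+00  6.96937508e-02] ['IKError', 'state', 'tcp_to_grasp']
```

True tip height is about 26–36 mm above the reported z, while sideways position agrees. I'll open, go down 33 mm and look again.

Call:
send_rows(rows=[{"x":0,"y":0,"z":0,"wx":0,"wy":0,"wz":0,"hand":1},{"x":0,"y":0,"z":0,"wx":0,"wy":0,"wz":0,"hand":1},{"x":0,"y":0,"z":0,"wx":0,"wy":0,"wz":0,"hand":1},{"x":0,"y":0,"z":0,"wx":0,"wy":0,"wz":0,"hand":1},{"x":0,"y":0,"z":0,"wx":0,"wy":0,"wz":0,"hand":1},{"x":0,"y":0,"z":0,"wx":0,"wy":0,"wz":0,"hand":1},{"x":0,"y":0,"z":0,"wx":0,"wy":0,"wz":0,"hand":1},{"x":0,"y":0,"z":0,"wx":0,"wy":0,"wz":0,"hand":1},{"x":0,"y":0,"z":0,"wx":0,"wy":0,"wz":0,"hand":1},{"x":0,"y":0,"z":0,"wx":0,"wy":0,"wz":0,"hand":1}])

```text
time: 6.13
tool_pos: [0.6472, -0.1871, 0.0137]
tool_rot: [0.0, 0.85, 0.527, -0.0]
contact_force: [-0.0, 0.4, 0.4]
gripper_width: 1.002
grasp_force: 0.0
```

Call:
send_rows(rows=[{"x":0,"y":0,"z":0.02,"wx":0,"wy":0,"wz":0,"hand":1},{"x":0,"y":0,"z":0.03,"wx":0,"wy":0,"wz":0,"hand":1},{"x":0,"y":0,"z":0.03,"wx":0,"wy":0,"wz":0,"hand":1},{"x":0,"y":0,"z":0.03,"wx":0,"wy":0,"wz":0,"hand":1},{"x":0,"y":0,"z":0.03,"wx":0,"wy":0,"wz":0,"hand":1},{"x":0,"y":0,"z":0.03,"wx":0,"wy":0,"wz":0,"hand":1},{"x":0,"y":0,"z":0.02,"wx":0,"wy":0,"wz":0,"hand":1},{"x":0,"y":0,"z":0.02,"wx":0,"wy":0,"wz":0,"hand":1},{"x":0,"y":0,"z":0.01,"wx":0,"wy":0,"wz":0,"hand":1},{"x":0,"y":0,"z":0,"wx":0,"wy":0,"wz":0,"hand":1}])

```text
time: 6.97
tool_pos: [0.6469, -0.187, -0.0198]
tool_rot: [-0.0, 0.85, 0.527, -0.0]
contact_force: [0.5, 0.9, 0.0]
gripper_width: 0.994
grasp_force: 0.0
```

```bash
python3 - <<'E'
from h import *
go(.6466,-.187,-.020,-26.8)
import cv2; from plant import grab_frame
b=cv2.convertScaleAbs(grab_frame("scene")[130:230,190:290],alpha=2.5)
cv2.imwrite("pics/g3.png",cv2.resize(b,None,fx=5,fy=5,interpolation=cv2.INTER_CUBIC))
E
```

```text
t 6.9667 pos [ 0.6469 -0.187  -0.0198] yaw -26.44 z [-7.e-04  3.e-04 -1.e+00] w 0.9938864146241723 F [0.5 0.9 0. ] 0.0
shift [-0.001 -0.002  0.001] turn [-0.001  0.     0.008]
```

View pics/g3.png

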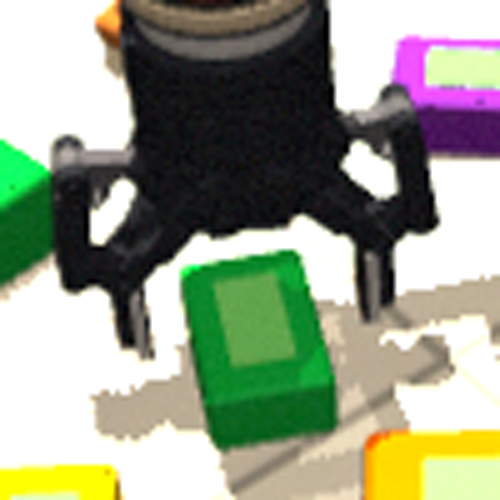

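The open tips at (140,352) and (370,318) put them at z of about 30 mm, so I need roughly 9 mm more. Then I'll close.

Call:
send_rows(rows=[{"x":0,"y":0,"z":0.02,"wx":0,"wy":0,"wz":0,"hand":1},{"x":0,"y":0,"z":0.02,"wx":0,"wy":0,"wz":0,"hand":1},{"x":0,"y":0,"z":0.02,"wx":0,"wy":0,"wz":0,"hand":1},{"x":0,"y":0,"z":0,"wx":0,"wy":0,"wz":0,"hand":-1},{"x":0,"y":0,"z":0,"wx":0,"wy":0,"wz":0,"hand":-1},{"x":0,"y":0,"z":0,"wx":0,"wy":0,"wz":0,"hand":-1},{"x":0,"y":0,"z":0,"wx":0,"wy":0,"wz":0,"hand":-1},{"x":0,"y":0,"z":0,"wx":0,"wy":0,"wz":0,"hand":-1},{"x":0,"y":0,"z":0,"wx":0,"wy":0,"wz":0,"hand":-1},{"x":0,"y":0,"z":0,"wx":0,"wy":0,"wz":0,"hand":-1}])

```text
time: 7.85
tool_pos: [0.6475, -0.1872, -0.028]
tool_rot: [0.0, 0.85, 0.527, 0.0]
contact_force: [0.6, -0.3, 1.0]
gripper_width: 0.597
grasp_force: 65.4
```

```bash
python3 - <<'E'
from h import *
go(.6466,-.187,-.029,-26.8)
import cv2; from plant import grab_frame
b=cv2.convertScaleAbs(grab_frame("scene")[130:230,190:290],alpha=2.5)
cv2.imwrite("pics/g4.png",cv2.resize(b,None,fx=5,fy=5,interpolation=cv2.INTER_CUBIC))
E
```

```text
t 7.85 pos [ 0.6475 -0.1872 -0.028 ] yaw -26.44 z [ 6.e-04 -3.e-04 -1.e+00] w 0.5973211331852678 F [ 0.6 -0.3  1. ] 65.42283654212952
shift [-0.001 -0.006  0.007] turn [ 0.001 -0.     0.008]
```

View pics/g4.png

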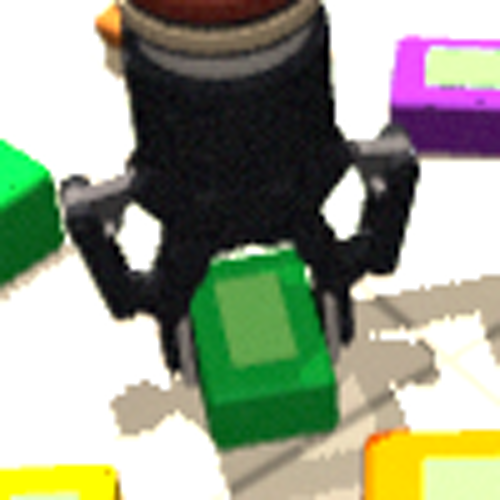

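It's gripped: the opening is 51 mm, the force 65 N, and the tips are at z of about 16 mm. Next I lift and turn to the pocket's yaw.

Call:
send_rows(rows=[{"x":0,"y":0,"z":-0.03,"wx":0,"wy":0,"wz":0,"hand":-1},{"x":0,"y":0,"z":-0.06,"wx":0,"wy":0,"wz":0,"hand":-1},{"x":0,"y":0,"z":-0.09,"wx":0,"wy":0,"wz":0,"hand":-1},{"x":0,"y":0,"z":-0.1,"wx":0,"wy":0,"wz":0,"hand":-1},{"x":0,"y":0,"z":-0.1,"wx":0,"wy":0,"wz":-0.07,"hand":-1},{"x":0,"y":0,"z":-0.1,"wx":0,"wy":0,"wz":-0.08,"hand":-1},{"x":0,"y":0,"z":-0.1,"wx":0,"wy":0,"wz":-0.08,"hand":-1},{"x":0,"y":0,"z":-0.08,"wx":0,"wy":0,"wz":-0.08,"hand":-1},{"x":0,"y":0,"z":-0.05,"wx":0,"wy":0,"wz":-0.07,"hand":-1},{"x":0,"y":0,"z":-0.02,"wx":0,"wy":0,"wz":-0.04,"hand":-1}])

```text
time: 8.73
tool_pos: [0.6489, -0.1877, 0.0857]
tool_rot: [0.002, 0.751, 0.66, 0.001]
contact_force: [0.7, -0.0, -1.2]
gripper_width: 0.597
grasp_force: 65.3
```

```bash
python3 -c "
from h import *
go(.606,.1442,.08,-7.7)"
```

```text
t 8.7333 pos [ 0.6489 -0.1877  0.0857] yaw -7.4 z [ 0.0051 -0.0021 -1.    ] w 0.5969756784611749 F [ 0.7 -0.  -1.2] 65.25542378425598
shift [ 2.158 -0.569  0.032] turn [0.007 0.002 0.007]
```

Call:
send_rows(rows=[{"x":0.1,"y":-0.026,"z":0,"wx":0,"wy":0,"wz":0,"hand":-1},{"x":0.2,"y":-0.053,"z":0,"wx":0,"wy":0,"wz":0,"hand":-1},{"x":0.26,"y":-0.068,"z":0,"wx":0,"wy":0,"wz":0,"hand":-1},{"x":0.26,"y":-0.068,"z":0,"wx":0,"wy":0,"wz":0,"hand":-1},{"x":0.26,"y":-0.068,"z":0,"wx":0,"wy":0,"wz":0,"hand":-1},{"x":0.26,"y":-0.068,"z":0,"wx":0,"wy":0,"wz":0,"hand":-1},{"x":0.26,"y":-0.068,"z":0,"wx":0,"wy":0,"wz":0,"hand":-1},{"x":0.26,"y":-0.068,"z":0,"wx":0,"wy":0,"wz":0,"hand":-1},{"x":0.2,"y":-0.053,"z":0,"wx":0,"wy":0,"wz":0,"hand":-1},{"x":0.09,"y":-0.025,"z":0,"wx":0,"wy":0,"wz":0.005,"hand":-1}])

```text
time: 9.57
tool_pos: [0.6041, 0.1486, 0.0822]
tool_rot: [-0.001, 0.752, 0.659, 0.001]
contact_force: [0.1, 0.3, -1.6]
gripper_width: 0.597
grasp_force: 65.3
```

Call:
send_rows(rows=[{"x":0,"y":0,"z":0,"wx":0,"wy":0,"wz":0,"hand":-1},{"x":0,"y":0,"z":0.05,"wx":0,"wy":0,"wz":0,"hand":-1},{"x":0,"y":0,"z":0.06,"wx":0,"wy":0,"wz":0,"hand":-1},{"x":0,"y":0,"z":0.06,"wx":0,"wy":0,"wz":0,"hand":-1},{"x":0,"y":0,"z":0.06,"wx":0,"wy":0,"wz":0,"hand":-1},{"x":0,"y":0,"z":0.06,"wx":0,"wy":0,"wz":0,"hand":-1},{"x":0,"y":0,"z":0.06,"wx":0,"wy":0,"wz":0,"hand":-1},{"x":0,"y":0,"z":0.04,"wx":0,"wy":0,"wz":0,"hand":-1},{"x":0,"y":0,"z":0,"wx":0,"wy":0,"wz":0,"hand":-1},{"x":0,"y":0,"z":0,"wx":0,"wy":0,"wz":0,"hand":-1}])

```text
time: 10.4
tool_pos: [0.6052, 0.1436, 0.022]
tool_rot: [-0.0, 0.753, 0.658, -0.0]
contact_force: [0.0, 0.6, -1.4]
gripper_width: 0.597
grasp_force: 65.3
```

```bash
python3 - <<'E'
from h import *
go(.606,.1442,-.02,-7.7)
import cv2; from plant import grab_frame
b=cv2.convertScaleAbs(grab_frame("scene")[210:380,310:490],alpha=2)
cv2.imwrite("pics/p1.png",cv2.resize(b,None,fx=3.5,fy=3.5,interpolation=cv2.INTER_CUBIC)[:600])
E
```

```text
t 10.4 pos [0.6052 0.1436 0.022 ] yaw -7.78 z [-1.2e-03 -1.0e-04 -1.0e+00] w 0.5973659023615683 F [ 0.   0.6 -1.4] 65.28223156929016
shift [0.005 0.005 0.28 ] turn [-0.001  0.    -0.002]
```

View pics/p1.png

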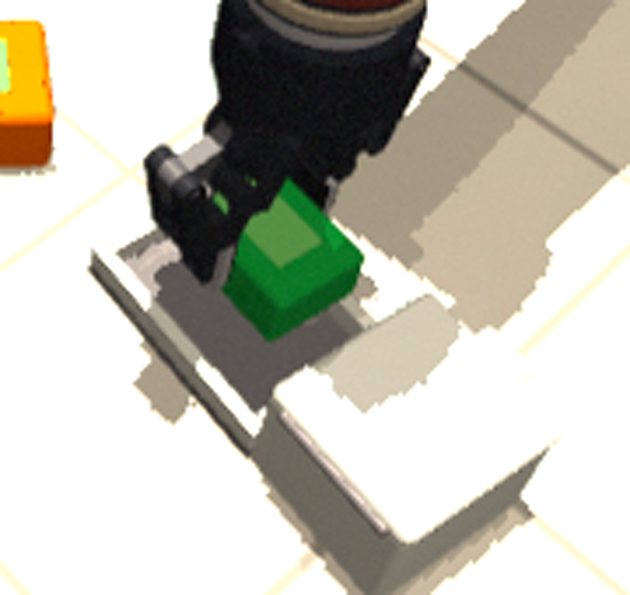

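The soap is held level above the pocket, with its nearest bottom corner at crop (270,340) and its top corners at (362,258), (270,312) and (290,180). I'll compare these with the prediction.

```bash
python3 - <<'E'
from h import *
import cv2
c=calibration("scene"); a=np.radians(82.2); l=np.array([np.cos(a),np.sin(a),0]);s=np.array([np.sin(a),-np.cos(a),0])
for z in(.05,.082):
  P=np.array([[.6052,.1436,z]+i*.041*l+j*.026*s for i in(-1,1) for j in(-1,1)])
  p=cv2.projectPoints(P,cv2.Rodrigues(c["R"])[0],c["t"],c["camera_matrix"],None)[0][:,0]; print(z,((p-[310,210])*3.5).round())
E
```

```text
0.05 [[237. 170.]
 [153. 217.]
 [357. 293.]
 [270. 347.]]
0.082 [[248. 129.]
 [160. 176.]
 [372. 253.]
 [282. 308.]]
```

Prediction and picture agree to about 2–3 mm. Lowering 41 mm.

Call:
send_rows(rows=[{"x":0.005,"y":0.005,"z":0.03,"wx":0,"wy":0,"wz":0,"hand":-1},{"x":0,"y":0,"z":0.04,"wx":0,"wy":0,"wz":0,"hand":-1},{"x":0,"y":0,"z":0.04,"wx":0,"wy":0,"wz":0,"hand":-1},{"x":0,"y":0,"z":0.04,"wx":0,"wy":0,"wz":0,"hand":-1},{"x":0,"y":0,"z":0.04,"wx":0,"wy":0,"wz":0,"hand":-1},{"x":0,"y":0,"z":0.03,"wx":0,"wy":0,"wz":0,"hand":-1},{"x":0,"y":0,"z":0.03,"wx":0,"wy":0,"wz":0,"hand":-1},{"x":0,"y":0,"z":0.02,"wx":0,"wy":0,"wz":0,"hand":-1},{"x":0,"y":0,"z":0,"wx":0,"wy":0,"wz":0,"hand":-1},{"x":0,"y":0,"z":0,"wx":0,"wy":0,"wz":0,"hand":-1}])

```text
time: 11.28
tool_pos: [0.6063, 0.1444, -0.018]
tool_rot: [-0.0, 0.753, 0.658, -0.0]
contact_force: [0.4, 0.4, -1.2]
gripper_width: 0.596
grasp_force: 65.3
```

```bash
python3 -c "
from h import *
go(.606,.1442,-.02,-7.7)"
```

```text
t 11.2833 pos [ 0.6063  0.1444 -0.018 ] yaw -7.76 z [-3.e-04 -0.e+00 -1.e+00] w 0.5963514021039354 F [ 0.4  0.4 -1.2] 65.28254985809326
shift [-0.002 -0.002  0.014] turn [-0.     0.    -0.001]
```

Call:
send_rows(rows=[{"x":0,"y":0,"z":0.01,"wx":0,"wy":0,"wz":0,"hand":-1},{"x":0,"y":0,"z":0,"wx":0,"wy":0,"wz":0,"hand":-1},{"x":0,"y":0,"z":0,"wx":0,"wy":0,"wz":0,"hand":1},{"x":0,"y":0,"z":0,"wx":0,"wy":0,"wz":0,"hand":1},{"x":0,"y":0,"z":0,"wx":0,"wy":0,"wz":0,"hand":1},{"x":0,"y":0,"z":0,"wx":0,"wy":0,"wz":0,"hand":1},{"x":0,"y":0,"z":0,"wx":0,"wy":0,"wz":0,"hand":1},{"x":0,"y":0,"z":0,"wx":0,"wy":0,"wz":0,"hand":1},{"x":0,"y":0,"z":0,"wx":0,"wy":0,"wz":0,"hand":1},{"x":0,"y":0,"z":0,"wx":0,"wy":0,"wz":0,"hand":1}])

```text
time: 12.12
tool_pos: [0.6074, 0.1443, -0.0196]
tool_rot: [0.001, 0.753, 0.658, 0.001]
contact_force: [4.0, 0.6, -7.3]
gripper_width: 0.729
grasp_force: 62.5
```

Call:
send_rows(rows=[{"x":0,"y":0,"z":-0.03,"wx":0,"wy":0,"wz":0,"hand":1},{"x":0,"y":0,"z":-0.06,"wx":0,"wy":0,"wz":0,"hand":1},{"x":0,"y":0,"z":-0.1,"wx":0,"wy":0,"wz":0,"hand":1},{"x":0,"y":0,"z":-0.15,"wx":0,"wy":0,"wz":0,"hand":1},{"x":0,"y":0,"z":-0.2,"wx":0,"wy":0,"wz":0,"hand":1},{"x":0,"y":0,"z":-0.2,"wx":0,"wy":0,"wz":0,"hand":1},{"x":0,"y":0,"z":-0.2,"wx":0,"wy":0,"wz":0,"hand":1},{"x":0,"y":0,"z":-0.15,"wx":0,"wy":0,"wz":0,"hand":1},{"x":0,"y":0,"z":-0.06,"wx":0,"wy":0,"wz":0,"hand":1},{"x":0,"y":0,"z":0,"wx":0,"wy":0,"wz":0,"hand":1}])

```text
time: 12.95
tool_pos: [0.6087, 0.1448, 0.1582]
tool_rot: [0.002, 0.753, 0.658, 0.003]
contact_force: [-0.0, -0.2, 0.0]
gripper_width: 0.999
grasp_force: 0.0
```

```bash
python3 - <<'E'
from h import *
go(.606,.1442,-.02,-7.7)
import cv2; from plant import grab_frame
b=cv2.convertScaleAbs(grab_frame("scene")[210:380,310:490],alpha=2)
cv2.imwrite("pics/p2.png",cv2.resize(b,None,fx=3.5,fy=3.5,interpolation=cv2.INTER_CUBIC)[:595])
c=calibration("scene"); a=np.radians(82.2); l=np.array([np.cos(a),np.sin(a),0]);s=np.array([np.sin(a),-np.cos(a),0])
P=np.array([[.606,.1442,.040]+i*.025*l+j*.0125*s for i in(-1,1) for j in(-1,1)])
p=cv2.projectPoints(P,cv2.Rodrigues(c["R"])[0],c["t"],c["camera_matrix"],None)[0][:,0]; print(((p-[310,210])*3.5).round())
E
```

```text
t 12.95 pos [0.6087 0.1448 0.1582] yaw -7.76 z [ 0.0077  0.001  -1.    ] w 0.9990442779373955 F [-0.  -0.2  0. ] 0.0
shift [-0.009 -0.026  1.188] turn [ 0.01  -0.003 -0.001]
[[235. 219.]
 [194. 242.]
 [306. 295.]
 [265. 320.]]
```

View pics/p2.png

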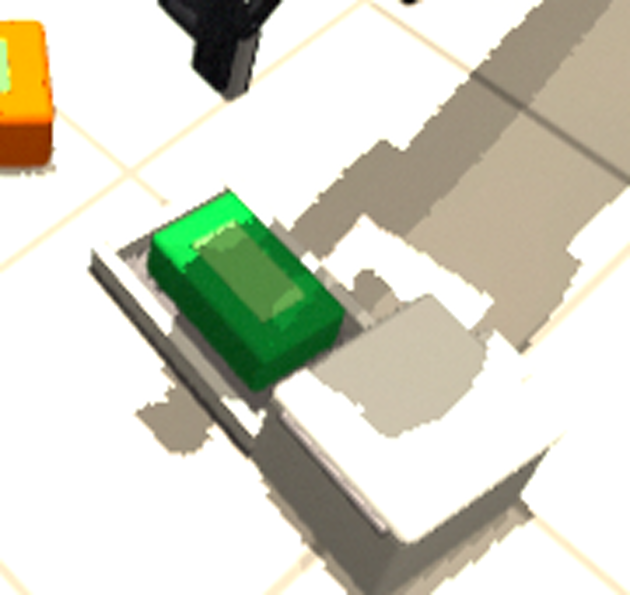

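The soap lies flat in the pocket. Its pale patch corners, at about (232,222), (193,240), (303,295) and (265,320), match the prediction for a centred, seated bar to about 1 mm. The gripper is clear.

```bash
python3 -c "
from plant import job_done
print(job_done())"
```

```text
the job is handed in; nothing more can be done
None
```

I seated the green soap bar in the caddy pocket, released it and handed the job in; the last picture showed it flat, square and centred to about 1 mm, with the gripper clear (no verdict came back).

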